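# Put the lifeboat in the curing box

## Robot

A 7-joint arm with a two-finger parallel gripper is mounted at the origin on the work surface. World frame = base frame: x ahead of the robot, y to its left, z up, the work surface at z = 0. Lengths are in m, angles in rad, forces in N, time in s.
With the tool pointing down it reaches from about 0.4 to 0.85 m from the base axis. Payload 4.5 kg.
Tool frame: the origin (TCP) lies midway between the tips of the shut fingers; the grasp point (between the pads) lies 19 mm behind it; z points along the fingers, x is the direction in which the jaws open and shut, and the axes are right-handed (so a half turn about z gives the same grasp; the last joint's range is limited). The gripper opens to 85 mm and grips with 20 to 120 N. Pads are 22 mm wide; open, the fingers measure 114 mm over their backs; the gripper's body (76 mm by 85 mm) begins 54 mm behind the grasp point. The pads swing forward as they close: fully open they stand 13 mm farther back than shut.
Start: joints at [1.347, 0.689, -0.195, 1.565, 0.157, 0.902, -0.215], TCP at [0.159, -0.604, 0.231] pointing down, gripper open.
Joint ranges: [-3.01, 3.01], [-0.46, 2.08], [-1.47, 1.51], [0.13, 2.56], [-1, 4.14], [0.04, 2.09], [-2.66, 2.66]. Speed limits (rad/s): [2.57, 2.57, 3.14, 3.14, 3.14, 3.14, 3.14].

## Interface

Orientations are given as a rotation vector (axis times angle).
In Python, from cell import status, capture, order gives the robot as it stands. The module is installed in compiled form; this text tells all that it offers.
- The arm moves only by the tool servo_tool, never from a script. Its argument "series" is a list of rows, each an object with "rot": the turn, a rotation vector about the world's x, y, z in degrees, a list of three; "xyz": the shift along the world's x, y, z in m, a list of three; "hand": the opening in per cent of the stroke, from 0 (shut) to 100 (fully open). A call has 1 to 5 rows; each row shifts and turns the commanded pose from where the row before left it; what a row does not reach is not made up. A row lasts 1/12 s, in which the tool goes at most 41.7 mm and 7.16 degrees, less where a joint would pass 70% of its speed; a pose out of reach is approached as far as the arm can. A call with a gripper value outside its range is refused whole. The fingers move at their own pace and stop on an object; the grip force is fixed at half the most. Time passes only in rows, so rows that do not move let the fingers close. It gives the time, the measured TCP pose, the force and the opening at its end, in the units of the state.
- status.read_state(): the state, without advancing time (a new reading comes with each control period).
- capture(name): name is "side" or "top"; returns a dict with "img" (384x512x3 uint8, blue, green, red), "fovy" (degrees; the focal length in pixels is half the picture's height over the tangent of half this angle, whatever the lens; pixels are square), "cx", "cy" (the principal point, pixels), "extrinsics" (4x4, takes a point from camera to world coordinates). Camera axes: x right, y down, z forward; pixel columns grow to the right and rows downward; lengths in m; the calibration is good to about 2 mm. A picture is of the moment at which its call begins. There is no depth.
- order.hand_in(): hands the job in, once; it reports no verdict.
The state is a dict: "clock": time; "joint_positions": joint angles; "dq": joint speeds; "effort": joint torques, N m; "tcp_pos": TCP position; "eef_rot": TCP orientation; "wrist_force": force on the tool from outside, world axes, zero at the start; "ft_torque": the same for the moment, N m; "gripper_width": opening from 0.0 (shut) to 1.0 (fully open).
Only numpy, scipy, OpenCV 4.12 (cv2) and the standard library are available. Lean on these libraries where they do the work, as an engineer would, in place of code of your own. Each camera call takes 0.05 s, during which the arm holds its last target. There are 200 camera calls.

## Task

Pull the slanting front of the blue curing box down by its yellow bar until it lies level, set the wooden lifeboat upright on the grey pad inside and let go of it (set it down, do not drop it), then swing the front back up until it is fully shut. Leave the hone, the funnel and the tin lid where they are.

Things in the scene. Friction and masses are not known exactly. Their poses are not given: they have to be found in the camera images.
- front (a joint): Angle of the drop-down front about its bottom hinge, rad: 0 shut (leaning 0.95 rad back from vertical, into the box), 0.95 upright, 2.52 fully down (level, at its stop). Stiff hinge (0.7 N m friction): it stays where it is left and 6 N at the bar moves it. May start up to 0.5 ajar. Panel 214 mm wide, 8 mm thick, reaching 165 mm from the hinge axis.
- hinge (a point): Middle of the front's hinge axis, at the top of the box's front sill, 50 mm above the bench. Axes are those of the box (fixed to the bench, never tilted): x points level into the box (from the front to the back wall), y runs along the hinge, z up.
- bar (a point): Centre of the front's yellow handle bar: round, 14 mm diameter, parallel to the hinge, 215 mm from its axis in the panel's plane, 50 mm beyond the panel's free edge. Steel arms 8 x 10 mm hold it 85 mm either side of the centre; between them fingers pass on both sides at any angle. Height: 175 mm shut, 50 mm when level. Shut: 28 mm above and 32 mm behind the back wall's top.
- pad (a point): Centre of the top of the grey pad (100 x 180 mm) on the box's floor, 15 mm above the bench, 60 mm behind the hinge axis; axes as hinge. The space is 137 mm deep (x, sill to back wall), 200 mm wide (y), open above when the front is down; back wall 147 mm high, sill 45 mm, sides sloping. The boat goes in with its length along the box's width (y).
- boat_mid (a point): Centre (half-way up) of the open, double-ended wooden lifeboat: 132 mm long (its x), 48 mm wide (y), 42 mm high (z), flat bottom, 0.1 to 0.2 kg. The sides are upright and parallel over the middle 66 mm and taper to a point at both ends, which are alike. Thwarts inside, 9 mm below the rim. Starts upright on the bench.
- boat: The lifeboat; origin at the centre of its underside, axes as boat_mid.
- box: The curing box, fixed to the bench: 153 mm deep, 216 mm wide, 147 mm high; origin on the bench straight below hinge, same axes.
- hone: Grey stone hone, 150 by 50 by 25 mm, origin at the centre of its underside. A bystander.
- funnel: Copper funnel standing on its wide mouth, 90 mm diameter, 90 mm high, origin at the centre of its underside. A bystander.
- tin_lid: Red round tin lid, 80 mm diameter, 14 mm high, origin at the centre of its underside. A bystander.
Not all that is in view belongs to the job. Of the things that look like the boat, take the one that is farthest to the robot's right at the start.

How it is judged:
On the way, in this order (a step that is already met when the one before it is completed fails the run):
1. the front is down, within about 15 degrees of level (value of joint front above 2.25 rad), for 0.2 s.
2. the boat stands upright on the pad, let go, with the front still down (value of joint front above 1.8 rad and x of boat_mid in the frame of pad between -0.035 and 0.035 m and y of boat_mid in the frame of pad between -0.045 and 0.045 m and z of boat_mid in the frame of pad below 0.026 m and angle between boat's own z axis and vertical below 0.12 rad and contact force between boat and the fingers below 0.1 N), for 0.3 s.
At the end, for the whole second after the job is handed in: The front is fully shut (joint under 0.06 rad) and at rest; the boat stands still and upright (within 0.12 rad) on the pad inside the box, its centre within 35 mm (box x) and 45 mm (box y) of the pad's centre (value of joint front below 0.06 rad and x of boat_mid in the frame of pad between -0.035 and 0.035 m and y of boat_mid in the frame of pad between -0.045 and 0.045 m and z of boat_mid in the frame of pad below 0.026 m and angle between boat's own z axis and vertical below 0.12 rad and linear speed of boat below 0.02 m/s and velocity of joint front below 0.05 rad/s); the robot touches nothing.
It fails at once if the boat is dropped (falls free by more than about 25 mm) (linear speed of boat above 0.7 m/s and contact force between boat and anything else below 0.05 N).
It fails at once if the hone is moved by more than 30 mm (distance of hone from where it was at the start of the episode above 0.03 m).
It fails at once if the funnel is moved by more than 30 mm (distance of funnel from where it was at the start of the episode above 0.03 m).
It fails at once if the tin lid is moved by more than 30 mm (distance of tin_lid from where it was at the start of the episode above 0.03 m).
It also fails if it takes over 72 s, if anything falls off the work surface, if the arm or the gripper's body presses on something with over 40 N, if the wrist force passes 120 N, or if a joint passes its speed limit or range.

## Working session

There is one attempt and no reset: what is moved stays moved. The work goes in short steps, Python scripts to look and compute and a tool call to move; the robot and the scene stay as the last step left them, time stands still between calls to the robot, and variables do not carry over. Pictures are saved under pics/ and viewed, about 8 in all and at most 12, crops included, and the job is handed in when it is done.

Besides the shell and the picture viewer there is one more tool, called after "Emit:" in YAML: its name, and indented under it one key for each argument. servo_tool: Moves the arm, as the interface text tells. Its arguments: {"type":"object","properties":{"series":{"type":"array"}},"required":["series"]}

```bash
mkdir -p pics; cat > h.py <<'E'
import numpy as np, cv2
from cell import status, capture, order
def snap(n,f):
    c=capture(n); cv2.imwrite(f'pics/{f}.png',c['img']); np.savez(f'pics/{f}.npz',**c); return c
def K(c): return c['img'].shape[0]/2/np.tan(np.radians(float(c['fovy']))/2)
def pz(f,u,v,z):
    c=np.load(f'pics/{f}.npz'); k=K(c); E=c['extrinsics']
    d=E[:3,:3]@np.array([(u-c['cx'])/k,(v-c['cy'])/k,1]); o=E[:3,3]; return o+d*(z-o[2])/d[2]
def proj(f,P):
    c=np.load(f'pics/{f}.npz'); k=K(c); E=c['extrinsics']
    p=(np.atleast_2d(P)-E[:3,3])@E[:3,:3]; return p[:,:2]/p[:,2:]*k+[c['cx'],c['cy']]
E
python3 - <<'E'
from h import *
for n in('side','top'):
    c=snap(n,n+'0'); print(n,c['fovy'],c['cx'],c['cy'],np.round(c['extrinsics'],3).tolist())
a=[cv2.imread(f'pics/{n}0.png') for n in('side','top')]
print(status.read_state())
E
```

```text
side 44.84982066929734 259.6829147516932 194.70327659788055 [[-0.963, -0.199, 0.18, 0.293], [-0.268, 0.661, -0.701, 0.985], [0.021, -0.723, -0.69, 1.054], [0.0, 0.0, 0.0, 1.0]]
top 51.67134144260209 254.06969682632317 189.58021698094913 [[0.005, -0.994, 0.107, 0.38], [-1.0, -0.004, 0.011, 0.054], [-0.01, -0.107, -0.994, 1.37], [0.0, 0.0, 0.0, 1.0]]
{'clock': 0.1, 'joint_positions': array([ 1.34679127,  0.68990635, -0.19453242,  1.56626528,  0.15729349,
        0.90248911, -0.2151087 ]), 'dq': array([ 0.00011485, -0.00165633, -0.00283272, -0.00183678, -0.00035662,
        0.00018454,  0.00063955]), 'effort': array([-3.61499850e-03, -5.40600443e+01, -1.27149425e+00, -1.58984542e+01,
        9.41473176e-03,  4.49491214e-03,  2.24676512e-05]), 'tcp_pos': array([ 0.15916279, -0.60378015,  0.23055393]), 'eef_rot': array([-2.48790004e+00,  1.91678822e+00,  2.18592836e-03]), 'wrist_force': array([ 0.18418122, -0.04994883, -0.30923649]), 'ft_torque': array([0.00107743, 0.00912112, 0.00162195]), 'gripper_width': 1.0039760119366474}
```

View pics/top0.png

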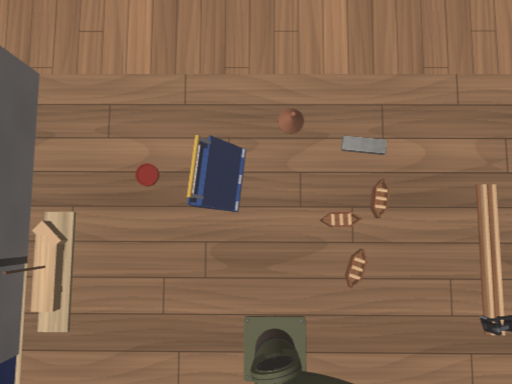

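View pics/side0.png

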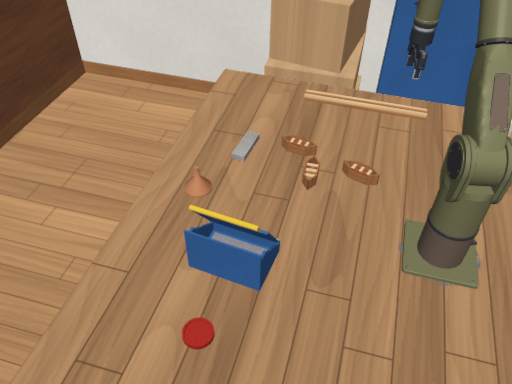

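Top: bar is on the left of the box, (194,167), with the hinge edge on the right, (241,180). Boats are at (340,219), (380,198) and (357,268), so the rightmost is (380,198). The hone is at (364,145), the funnel at (291,121) and the lid at (147,175). I'll enlarge the box and the boat for a closer fit.

```bash
python3 - <<'E'
from h import *
t=cv2.imread('pics/top0.png'); s=cv2.imread('pics/side0.png')
a=cv2.resize(t[125:220,175:260],None,fx=5,fy=5,interpolation=cv2.INTER_CUBIC)  # 425x475
b=cv2.resize(s[195:295,175:290],None,fx=3.2,fy=3.2,interpolation=cv2.INTER_CUBIC)
o=np.zeros((500,800,3),np.uint8); o[:a.shape[0],:a.shape[1]]=a; o[:b.shape[0],430:430+b.shape[1]]=b
cv2.imwrite('pics/crop.png',o)
# yellow bar & boats centroid
h=cv2.cvtColor(t,cv2.COLOR_BGR2HSV); m=cv2.inRange(h,(20,150,100),(35,255,255)); m[:, :175]=0;m[:,260:]=0
print('bar top',cv2.minAreaRect(cv2.findNonZero(m)))
h=cv2.cvtColor(s,cv2.COLOR_BGR2HSV); m=cv2.inRange(h,(20,150,100),(35,255,255)); m[:195]=0;m[295:]=0;m[:,:175]=0;m[:,290:]=0
print('bar side',cv2.minAreaRect(cv2.findNonZero(m)))
for u,v in((340,219),(380,198),(357,268)): print(pz('top0',u,v,.035).round(3))
for u,v,z in((364,145,.02),(291,121,.05),(147,175,.01)): print('bys',pz('top0',u,v,z).round(3))
# boat mask from the top
c=t[175:222,362:398]; hb=cv2.cvtColor(c,cv2.COLOR_BGR2HSV)
d=((hb[...,0]<12)&(hb[...,1]>100)).astype(np.uint8)
print('\n'.join(''.join('#' if x else '.' for x in r) for r in d))
E
```

```text
bar top ((192.49127197265625, 165.5655059814453), (3.1058473587036133, 61.78653335571289), 7.594643592834473)
bar side ((223.33987426757812, 217.01246643066406), (72.71945190429688, 5.547914505004883), 17.354022979736328)
[ 0.425 -0.22   0.035]
[ 0.497 -0.356  0.035]
[ 0.264 -0.273  0.035]
bys [ 0.681 -0.31   0.02 ]
bys [ 0.757 -0.056  0.05 ]
bys [0.576 0.441 0.01 ]
....................................
....................................
....................................
....................................
....................###.............
.....................##.............
.....................#..............
.................#.##...............
.................#.#................
...............#.#.##..#............
................#....#..............
..............#...#..#.#............
.............##.........#...........
............###..........#..........
............###.....................
............##......................
............###.....................
............###.....................
...........###...#..####.##.........
...........########..#.#....
[... 307 characters left out ...]
.........###.#..#..#..##..........
..........###..........#.##.........
..........###...........###.........
..........##........................
..........#..............##.........
............#............##.........
.............#..#...................
............#.#...##..##............
...........#.#......##..............
...............#...##...............
................#...................
..................#.................
..............####..................
...............###..................
................##..................
....................................
....................................
....................................
....................................
```

View pics/crop.png

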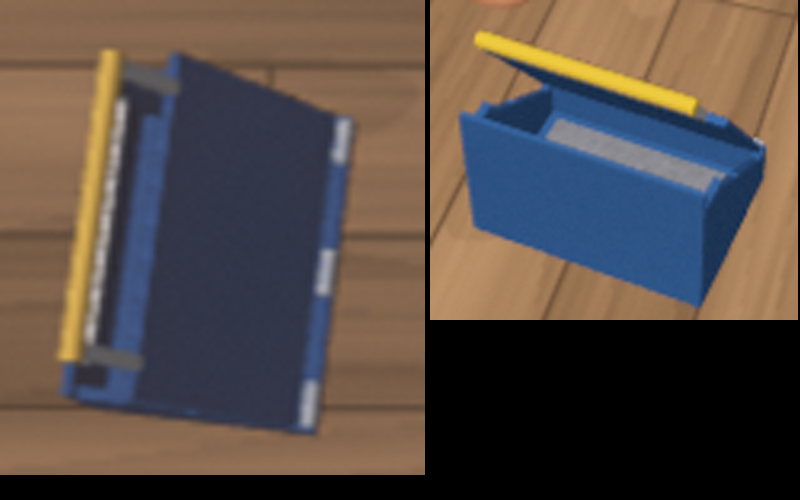

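```bash
cat > fit.py <<'E'
from h import *
from scipy.optimize import least_squares
def W(p,P):
    c,s=np.cos(p[2]),np.sin(p[2]); P=np.atleast_2d(P)
    return np.c_[p[0]+c*P[:,0]-s*P[:,1],p[1]+s*P[:,0]+c*P[:,1],P[:,2]]
def pan(th,r,y): a=.95-th; return [r*np.sin(a),y,.05+r*np.cos(a)]
E
python3 - <<'E'
from fit import *
T=lambda u,v:(175+u/5,125+v/5); S=lambda u,v:(175+(u-430)/3.2,195+v/3.2)
# box x ~ +world y ; box y ~ -world x; top of top-image = far x = -box y
topo=[T(110,52),T(68,360),T(177,53),T(135,402)]
sid=[S(478,40),S(695,107),S(475,228),S(700,305),S(460,113),S(708,190)]
def model(p):
    th,L=p[3],p[4]
    A=W(p,[pan(th,.215,-L),pan(th,.215,L),pan(th,.169,-.107),pan(th,.169,.107)])
    B=W(p,[pan(th,.215,-L),pan(th,.215,L),[.145,-.108,0],[.145,.108,0],[.145,-.108,.147],[.145,.108,.147]])
    return A,B
def res(p):
    A,B=model(p); return np.r_[(proj('top0',A)-topo).ravel(),(proj('side0',B)-sid).ravel()]
r=least_squares(res,[.55,.1,1.5,.2,.1],loss='soft_l1'); p=r.x
print(p.round(4)); print(res(p).reshape(-1,2).round(1).tolist())
print('bar',W(p,[pan(p[3],.215,0)]),'pad',W(p,[.06,0,.015]),'hinge',W(p,[0,0,.05]))
print('barlevel',W(p,[pan(2.52,.215,0)]), 'hinge px',proj('top0',W(p,[[0,-.108,.05],[0,.108,.05]])).tolist())
# boat tips (pixels: 362+col,175+row)
e1=pz('top0',362+21,175+4,.042); e2=pz('top0',362+16.5,175+42,.042); print('boat',e1,e2,(e1+e2)/2,np.linalg.norm(e1-e2),np.degrees(np.arctan2(*(e1-e2)[1::-1])))
np.save('box.npy',p)
s=status.read_state()
from scipy.spatial.transform import Rotation as R
print(R.from_rotvec(s['eef_rot']).as_matrix().round(3))
E
```

```text
[0.5584 0.117  1.4653 0.3089 0.0918]
[[0.4, 0.2], [0.9, 0.0], [-1.6, -1.0], [-2.0, -1.2], [0.4, 0.0], [0.7, 0.1], [-0.0, -1.0], [0.8, -0.6], [-0.1, 0.0], [-0.4, 0.9]]
bar [[0.57198408 0.24487807 0.22231082]] pad [[0.56476424 0.17667461 0.015     ]] hinge [[0.5584481  0.11700798 0.05      ]]
barlevel [[ 0.53581525 -0.09679736  0.05017121]] hinge px [[243.3225054716455, 147.25913331006518], [235.9912493766753, 210.61862788619055]]
boat [ 0.56014199 -0.36539016  0.042     ] [ 0.4323136 -0.3466636  0.042    ] [ 0.4962278  -0.35602688  0.042     ] 0.12919280417095397 -8.334413234652335
[[ 0.255 -0.967 -0.001]
 [-0.967 -0.255  0.002]
 [-0.002  0.    -1.   ]]
```

Emit:
servo_tool:
  series:
    - {"xyz": [0.033,0.024,0.007],"rot": [0,0,-2.1],"hand": 45}
    - {"xyz": [0.033,0.024,0.007],"rot": [0,0,-2.1],"hand": 45}
    - {"xyz": [0.033,0.024,0.007],"rot": [0,0,-2.1],"hand": 45}
    - {"xyz": [0.033,0.024,0.007],"rot": [0,0,-2.1],"hand": 45}
    - {"xyz": [0.033,0.024,0.007],"rot": [0,0,-2.1],"hand": 45}

```text
clock: 0.52
tcp_pos: [0.3254, -0.4828, 0.2662]
eef_rot: [-2.3, 2.139, 0.001]
wrist_force: [1.0, 0.2, 1.0]
gripper_width: 0.447
```

Emit:
servo_tool:
  series:
    - {"xyz": [0.033,0.024,0.007],"rot": [0,0,-2.1],"hand": 45}
    - {"xyz": [0.033,0.024,0.007],"rot": [0,0,-2.1],"hand": 45}
    - {"xyz": [0.033,0.024,0.007],"rot": [0,0,-2.1],"hand": 45}
    - {"xyz": [0.033,0.024,0.007],"rot": [0,0,-2.1],"hand": 45}
    - {"xyz": [0.033,0.024,0.007],"rot": [0,0,-2.1],"hand": 45}

```text
clock: 0.93
tcp_pos: [0.4905, -0.3627, 0.3013]
eef_rot: [2.095, -2.34, -0.001]
wrist_force: [-0.2, -0.8, -0.6]
gripper_width: 0.449
```

Emit:
servo_tool:
  series:
    - {"xyz": [0.0055,0.0405,0],"rot": [0,0,0],"hand": 45}
    - {"xyz": [0.0055,0.0405,0],"rot": [0,0,0],"hand": 45}
    - {"xyz": [0.0055,0.0405,0],"rot": [0,0,0],"hand": 45}
    - {"xyz": [0.0055,0.0405,0],"rot": [0,0,0],"hand": 45}
    - {"xyz": [0.0055,0.0405,0],"rot": [0,0,0],"hand": 45}

```text
clock: 1.35
tcp_pos: [0.5165, -0.1598, 0.301]
eef_rot: [2.097, -2.338, -0.001]
wrist_force: [1.2, -0.2, -0.5]
gripper_width: 0.452
```

Emit:
servo_tool:
  series:
    - {"xyz": [0.0055,0.0405,0],"rot": [0,0,0],"hand": 45}
    - {"xyz": [0.0055,0.0405,0],"rot": [0,0,0],"hand": 45}
    - {"xyz": [0.0055,0.0405,0],"rot": [0,0,0],"hand": 45}
    - {"xyz": [0.0055,0.0405,0],"rot": [0,0,0],"hand": 45}
    - {"xyz": [0.0055,0.0405,0],"rot": [0,0,0],"hand": 45}

```text
clock: 1.77
tcp_pos: [0.544, 0.0426, 0.3011]
eef_rot: [2.097, -2.338, -0.0]
wrist_force: [1.1, -0.1, 0.1]
gripper_width: 0.452
```

Emit:
servo_tool:
  series:
    - {"xyz": [0.0055,0.0405,0],"rot": [0,0,0],"hand": 45}
    - {"xyz": [0.0055,0.0405,0],"rot": [0,0,0],"hand": 45}
    - {"xyz": [0.0055,0.0405,0],"rot": [0,0,0],"hand": 45}
    - {"xyz": [0.0055,0.0405,0],"rot": [0,0,0],"hand": 45}
    - {"xyz": [0.0055,0.0405,0],"rot": [0,0,0],"hand": 45}

```text
clock: 2.18
tcp_pos: [0.5714, 0.2451, 0.3009]
eef_rot: [2.097, -2.338, -0.0]
wrist_force: [0.8, -0.9, 0.5]
gripper_width: 0.45
```

```bash
python3 - <<'E'
from h import *
snap('side','side1'); s=status.read_state(); print(s['tcp_pos'],s['joint_positions'])
c=cv2.imread('pics/side1.png'); c=c[130:300,150:320]; cv2.imwrite('pics/c1.png',cv2.resize(c,None,fx=3.5,fy=3.5))
E
```

```text
[0.57035226 0.25762983 0.30060781] [-0.44778494  0.61468236 -0.08189291  1.48001745  0.04397568  1.044343
 -2.20385751]
```

View pics/c1.png

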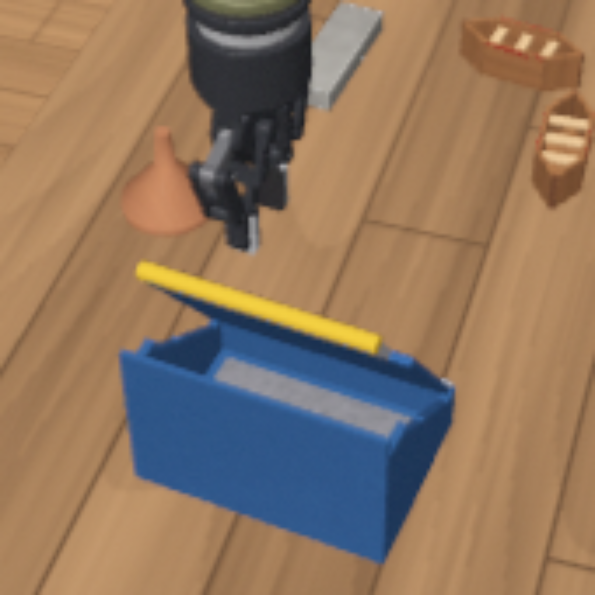

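The gripper hangs just above the middle of the bar, with the jaws across it. I'll settle, then descend.

Emit:
servo_tool:
  series:
    - {"xyz": [0,0,0],"rot": [0,0,0],"hand": 45}
    - {"xyz": [0,0,-0.015],"rot": [0,0,0],"hand": 45}
    - {"xyz": [0,0,-0.015],"rot": [0,0,0],"hand": 45}

```text
clock: 2.48
tcp_pos: [0.5723, 0.2425, 0.2713]
eef_rot: [-2.097, 2.339, -0.002]
wrist_force: [0.3, 0.2, -0.8]
gripper_width: 0.448
```

Emit:
servo_tool:
  series:
    - {"xyz": [0,0.001,-0.016],"rot": [0,0,0],"hand": 45}
    - {"xyz": [0,0,-0.016],"rot": [0,0,0],"hand": 45}
    - {"xyz": [0,0,-0.016],"rot": [0,0,0],"hand": 45}
    - {"xyz": [0,0,-0.015],"rot": [0,0,0],"hand": 45}
    - {"xyz": [0,0,0],"rot": [0,0,0],"hand": 45}

```text
clock: 2.9
tcp_pos: [0.5698, 0.2417, 0.205]
eef_rot: [2.091, -2.335, -0.002]
wrist_force: [-0.6, -0.3, 0.1]
gripper_width: 0.449
```

Emit:
servo_tool:
  series:
    - {"xyz": [0,0,0],"rot": [0,0,0],"hand": 10}
    - {"xyz": [0,0,0],"rot": [0,0,0],"hand": 10}
    - {"xyz": [0,0,0],"rot": [0,0,0],"hand": 5}
    - {"xyz": [0,0,0],"rot": [0,0,0],"hand": 0}
    - {"xyz": [0,0,0],"rot": [0,0,0],"hand": 0}

```text
clock: 3.32
tcp_pos: [0.5724, 0.2457, 0.2096]
eef_rot: [-2.096, 2.336, 0.001]
wrist_force: [-0.3, 3.4, 2.8]
gripper_width: 0.138
```

Grip on the bar is firm (0.138). I'll tabulate the arc steps.

```bash
python3 - <<'E'
from fit import *
p=np.load('box.npy')
def tab(a,b,n):
    q=W(p,[pan(t,.215,0) for t in np.linspace(a,b,n+1)]).round(3); print(np.diff(q,axis=0).round(3).tolist())
tab(.31,2.53,15); tab(2.52,-.01,17)
E
```

```text
[[-0.003, -0.027, 0.017], [-0.003, -0.029, 0.013], [-0.003, -0.03, 0.009], [-0.003, -0.032, 0.004], [-0.004, -0.031, -0.001], [-0.003, -0.031, -0.006], [-0.003, -0.03, -0.01], [-0.003, -0.029, -0.014], [-0.003, -0.025, -0.018], [-0.002, -0.023, -0.022], [-0.002, -0.02, -0.026], [-0.002, -0.015, -0.027], [-0.001, -0.011, -0.03], [-0.001, -0.007, -0.031], [0.0, -0.002, -0.032]]
[[0.0, 0.003, 0.032], [0.001, 0.007, 0.031], [0.001, 0.011, 0.03], [0.002, 0.016, 0.028], [0.002, 0.02, 0.025], [0.002, 0.023, 0.022], [0.003, 0.026, 0.018], [0.003, 0.029, 0.014], [0.003, 0.03, 0.009], [0.004, 0.032, 0.005], [0.003, 0.031, 0.001], [0.003, 0.032, -0.005], [0.004, 0.03, -0.009], [0.003, 0.029, -0.014], [0.002, 0.026, -0.017], [0.003, 0.024, -0.022], [0.002, 0.02, -0.025]]
```

Emit:
servo_tool:
  series:
    - {"xyz": [-0.003,-0.027,0.017],"rot": [0,0,0],"hand": 0}
    - {"xyz": [-0.003,-0.029,0.013],"rot": [0,0,0],"hand": 0}
    - {"xyz": [-0.003,-0.03,0.009],"rot": [0,0,0],"hand": 0}
    - {"xyz": [-0.003,-0.032,0.004],"rot": [0,0,0],"hand": 0}
    - {"xyz": [-0.004,-0.031,-0.001],"rot": [0,0,0],"hand": 0}

```text
clock: 3.73
tcp_pos: [0.5551, 0.0966, 0.2517]
eef_rot: [-2.098, 2.335, 0.004]
wrist_force: [3.2, 8.2, -16.0]
gripper_width: 0.135
```

Emit:
servo_tool:
  series:
    - {"xyz": [-0.003,-0.031,-0.006],"rot": [0,0,0],"hand": 0}
    - {"xyz": [-0.003,-0.03,-0.01],"rot": [0,0,0],"hand": 0}
    - {"xyz": [-0.003,-0.029,-0.014],"rot": [0,0,0],"hand": 0}
    - {"xyz": [-0.003,-0.025,-0.018],"rot": [0,0,0],"hand": 0}
    - {"xyz": [-0.002,-0.023,-0.022],"rot": [0,0,0],"hand": 0}

```text
clock: 4.15
tcp_pos: [0.5391, -0.0411, 0.18]
eef_rot: [2.099, -2.337, -0.009]
wrist_force: [-2.3, 13.3, -6.3]
gripper_width: 0.134
```

Emit:
servo_tool:
  series:
    - {"xyz": [-0.002,-0.02,-0.026],"rot": [0,0,0],"hand": 0}
    - {"xyz": [-0.002,-0.015,-0.027],"rot": [0,0,0],"hand": 0}
    - {"xyz": [-0.001,-0.011,-0.03],"rot": [0,0,0],"hand": 0}
    - {"xyz": [-0.001,-0.007,-0.031],"rot": [0,0,0],"hand": 0}
    - {"xyz": [0,-0.002,-0.025],"rot": [0,0,0],"hand": 0}

```text
clock: 4.57
tcp_pos: [0.5343, -0.091, 0.0412]
eef_rot: [-2.1, 2.331, 0.013]
wrist_force: [-19.0, 22.3, 131.2]
gripper_width: 0.133
```

Emit:
servo_tool:
  series:
    - {"xyz": [0,0,-0.006],"rot": [0,0,0],"hand": 0}
    - {"xyz": [0,0,0],"rot": [0,0,0],"hand": 0}
    - {"xyz": [0,0,0],"rot": [0,0,0],"hand": 0}
    - {"xyz": [0,0,0],"rot": [0,0,0],"hand": 0}

```text
clock: 4.9
tcp_pos: [0.5356, -0.0911, 0.038]
eef_rot: [-2.101, 2.33, 0.008]
wrist_force: [-6.4, 16.1, 26.6]
gripper_width: 0.132
```

```bash
python3 - <<'E'
from h import *
snap('side','side2'); snap('top','top2'); s=status.read_state(); print(s['tcp_pos'],s['wrist_force'],s['joint_positions'])
a=cv2.resize(cv2.imread('pics/side2.png')[100:300,170:370],None,fx=2,fy=2); b=cv2.resize(cv2.imread('pics/top2.png')[120:320,170:370],None,fx=2,fy=2)
cv2.imwrite('pics/c2.png',np.hstack([a,b]))
E
```

```text
[ 0.53564585 -0.09106802  0.03802491] [-6.15334303 15.40065967 27.2259741 ] [ 0.13039664  0.89112897 -0.07164957  1.94324208  0.15878323  0.31275051
 -1.73982955]
```

View pics/c2.png

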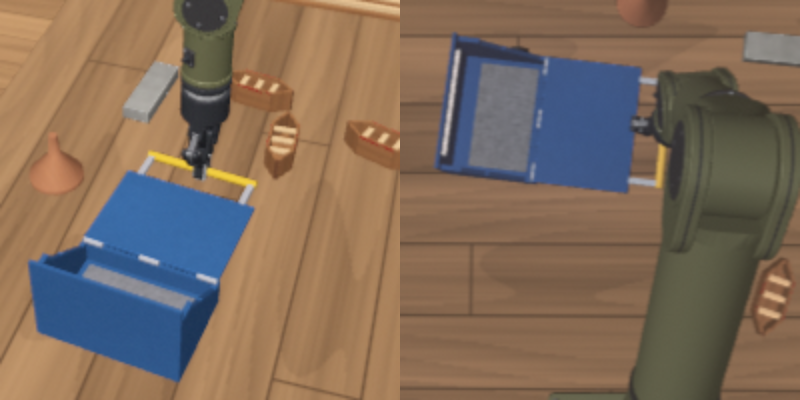

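The front is level in both views, with the pad exposed at about (221,178) in the top picture. One sample showed a 131 N spike when it hit its stop, which is over the 120 N limit. That could count against the run, so I'll be gentler at the stops. Next I'll measure the pad, release the bar and go to the boat.

```bash
python3 - <<'E'
from fit import *
p=np.load('box.npy')
q=[(170+(x-400)/2,120+y/2) for x,y in((478,62),(535,68),(528,172),(470,165))]
w=np.array([pz('top2',u,v,.015) for u,v in q]); print(w.round(3),w.mean(0),W(p,[.06,0,.015]))
l=[(170+(x-400)/2,120+y/2) for x,y in((640,67),(630,192))]
w=np.array([pz('top2',u,v,.054) for u,v in l]); print(w.round(3),w.mean(0),W(p,[-.165,0,.05]))
E
```

```text
[[0.66  0.226 0.015]
 [0.65  0.127 0.015]
 [0.469 0.137 0.015]
 [0.48  0.237 0.015]] [0.56460304 0.18191013 0.015     ] [[0.56476424 0.17667461 0.015     ]]
[[ 0.644 -0.052  0.054]
 [ 0.434 -0.034  0.054]] [ 0.53888039 -0.04319581  0.054     ] [[ 0.5410787  -0.04707524  0.05      ]]
```

Emit:
servo_tool:
  series:
    - {"xyz": [0,0.002,0.003],"rot": [0,0,0],"hand": 20}
    - {"xyz": [0,0,0],"rot": [0,0,0],"hand": 45}
    - {"xyz": [0,0,0],"rot": [0,0,0],"hand": 45}
    - {"xyz": [0,0,0],"rot": [0,0,0],"hand": 45}
    - {"xyz": [0,0,0.02],"rot": [0,0,0],"hand": 45}

```text
clock: 5.42
tcp_pos: [0.5336, -0.097, 0.0557]
eef_rot: [2.093, -2.336, -0.005]
wrist_force: [-0.1, 0.2, 0.2]
gripper_width: 0.45
```

Emit:
servo_tool:
  series:
    - {"xyz": [0,0,0.04],"rot": [0,0,0],"hand": 45}
    - {"xyz": [0,-0.01,0.03],"rot": [0,0,0],"hand": 90}
    - {"xyz": [-0.0055,-0.0355,0],"rot": [0,0,-1],"hand": 90}
    - {"xyz": [-0.0055,-0.0355,0],"rot": [0,0,-1],"hand": 90}
    - {"xyz": [-0.0055,-0.0355,0],"rot": [0,0,0],"hand": 90}

```text
clock: 5.83
tcp_pos: [0.5191, -0.2148, 0.1288]
eef_rot: [2.055, -2.375, 0.003]
wrist_force: [0.5, -0.8, -1.1]
gripper_width: 0.9
```

Emit:
servo_tool:
  series:
    - {"xyz": [-0.0055,-0.0355,0],"rot": [0,0,0],"hand": 90}
    - {"xyz": [-0.0055,-0.0355,0],"rot": [0,0,0],"hand": 90}
    - {"xyz": [-0.0055,-0.0355,0],"rot": [0,0,0],"hand": 90}
    - {"xyz": [-0.0055,-0.0345,0],"rot": [0,0,0],"hand": 90}
    - {"xyz": [0,0,0],"rot": [0,0,0],"hand": 90}

```text
clock: 6.25
tcp_pos: [0.4924, -0.3654, 0.1278]
eef_rot: [2.035, -2.383, 0.008]
wrist_force: [-0.3, -1.4, -1.5]
gripper_width: 0.901
```

Emit:
servo_tool:
  series:
    - {"xyz": [0,0,0],"rot": [0,0,0],"hand": 90}
    - {"xyz": [0,0,0],"rot": [0,0,0],"hand": 90}

```text
clock: 6.42
tcp_pos: [0.4967, -0.3534, 0.1278]
eef_rot: [2.055, -2.376, -0.002]
wrist_force: [-0.6, 0.9, -0.4]
gripper_width: 0.901
```

```bash
python3 - <<'E'
from h import *
snap('side','side3'); s=status.read_state(); print(s['tcp_pos'],s['eef_rot'],s['joint_positions'])
cv2.imwrite('pics/c3.png',cv2.resize(cv2.imread('pics/side3.png')[60:210,210:400],None,fx=4,fy=4,interpolation=cv2.INTER_CUBIC))
# predicted pixel of boat centre rim and tcp
print(proj('side3',[[.496,-.356,.042],s['tcp_pos']]), 'crop',(proj('side3',[[.496,-.356,.042],[.560,-.3654,.042],[.4323,-.3467,.042],s['tcp_pos']])-[210,60])*4)
E
```

```text
[ 0.49736708 -0.35221589  0.12790582] [-2.05725871e+00  2.37389433e+00  2.03059531e-03] [ 0.63356002  0.80206184 -0.16479855  1.70339687  0.19407878  0.65320236
 -1.34999071]
[[299.11993747 140.60989111]
 [300.47660951 121.26258774]] crop [[356.47974988 322.43956445]
 [289.80076321 303.8952049 ]
 [424.30363074 341.26230084]
 [361.90643805 245.05035096]]
```

View pics/c3.png

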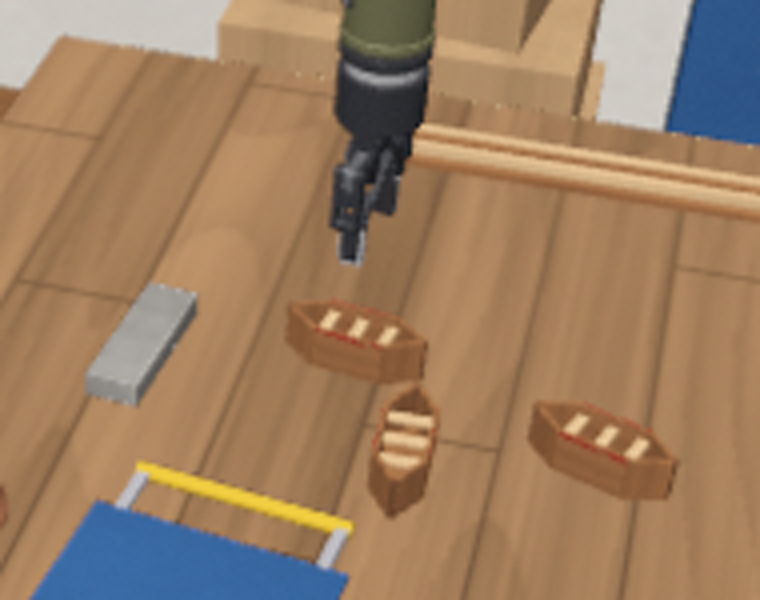

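The boat's rim tips are at (287,303) and (427,347) in the crop, within a few pixels (2–3 mm) of my prediction, and the gripper is centred above it. Descending.

Emit:
servo_tool:
  series:
    - {"xyz": [-0.001,-0.003,-0.03],"rot": [0,0,0],"hand": 90}
    - {"xyz": [0,0,-0.03],"rot": [0,0,0],"hand": 90}
    - {"xyz": [0,0,-0.03],"rot": [0,0,0],"hand": 90}
    - {"xyz": [0,0,-0.02],"rot": [0,0,0],"hand": 90}
    - {"xyz": [0,0,-0.01],"rot": [0,0,0],"hand": 90}

```text
clock: 6.88
tcp_pos: [0.4955, -0.3533, 0.0055]
eef_rot: [2.059, -2.371, -0.008]
wrist_force: [-0.1, 0.4, -0.2]
gripper_width: 0.901
```

Emit:
servo_tool:
  series:
    - {"xyz": [0,0,0],"rot": [0,0,0],"hand": 70}
    - {"xyz": [0,0,0],"rot": [0,0,0],"hand": 60}
    - {"xyz": [0,0,0],"rot": [0,0,0],"hand": 50}
    - {"xyz": [0,0,0],"rot": [0,0,0],"hand": 40}
    - {"xyz": [0,0,0],"rot": [0,0,0],"hand": 40}

```text
clock: 7.3
tcp_pos: [0.4971, -0.3567, 0.0096]
eef_rot: [-2.056, 2.375, -0.003]
wrist_force: [0.1, -0.2, 0.9]
gripper_width: 0.551
```

Gripped at 0.551 (47 mm). Lifting and carrying.

Emit:
servo_tool:
  series:
    - {"xyz": [0,0,0.015],"rot": [0,0,0],"hand": 40}
    - {"xyz": [0,0,0.03],"rot": [0,0,0],"hand": 40}
    - {"xyz": [0,0,0.035],"rot": [0,0,0],"hand": 40}
    - {"xyz": [0,0,0.035],"rot": [0,0,0],"hand": 40}
    - {"xyz": [0.002,0.015,0.025],"rot": [0,0,0.5],"hand": 40}

```text
clock: 7.72
tcp_pos: [0.4981, -0.3459, 0.152]
eef_rot: [2.06, -2.37, 0.01]
wrist_force: [0.6, -1.4, -0.7]
gripper_width: 0.551
```

Emit:
servo_tool:
  series:
    - {"xyz": [0.004,0.03,0],"rot": [0,0,0.5],"hand": 40}
    - {"xyz": [0.0045,0.035,0],"rot": [0,0,0.5],"hand": 40}
    - {"xyz": [0.0045,0.035,0],"rot": [0,0,0.5],"hand": 40}
    - {"xyz": [0.0045,0.035,0],"rot": [0,0,0.5],"hand": 40}
    - {"xyz": [0.0045,0.035,0],"rot": [0,0,0],"hand": 40}

```text
clock: 8.13
tcp_pos: [0.5204, -0.17, 0.1492]
eef_rot: [-2.107, 2.329, -0.002]
wrist_force: [-0.2, 0.5, -0.9]
gripper_width: 0.55
```

Emit:
servo_tool:
  series:
    - {"xyz": [0.0045,0.035,0],"rot": [0,0,0],"hand": 40}
    - {"xyz": [0.0045,0.035,0],"rot": [0,0,0],"hand": 40}
    - {"xyz": [0.0045,0.035,0],"rot": [0,0,0],"hand": 40}
    - {"xyz": [0.0045,0.035,0],"rot": [0,0,0],"hand": 40}
    - {"xyz": [0.0045,0.035,0],"rot": [0,0,0],"hand": 40}

```text
clock: 8.55
tcp_pos: [0.543, 0.0053, 0.1491]
eef_rot: [-2.107, 2.329, -0.001]
wrist_force: [0.9, -0.5, -0.2]
gripper_width: 0.551
```

Emit:
servo_tool:
  series:
    - {"xyz": [0.0045,0.035,0],"rot": [0,0,0],"hand": 40}
    - {"xyz": [0.0045,0.035,0],"rot": [0,0,0],"hand": 40}
    - {"xyz": [0.0045,0.035,0],"rot": [0,0,0],"hand": 40}
    - {"xyz": [0.003,0.025,0],"rot": [0,0,0],"hand": 40}
    - {"xyz": [0.001,0.01,0],"rot": [0,0,0],"hand": 40}

```text
clock: 8.97
tcp_pos: [0.5605, 0.1502, 0.1491]
eef_rot: [-2.112, 2.319, 0.003]
wrist_force: [-0.5, 1.1, -1.6]
gripper_width: 0.551
```

Emit:
servo_tool:
  series:
    - {"xyz": [0,0,0],"rot": [0,0,0],"hand": 40}
    - {"xyz": [0,0,0],"rot": [0,0,0],"hand": 40}
    - {"xyz": [0,0,0],"rot": [0,0,0],"hand": 40}

```text
clock: 9.22
tcp_pos: [0.5603, 0.1405, 0.1484]
eef_rot: [2.103, -2.332, 0.002]
wrist_force: [-0.7, -0.2, -1.2]
gripper_width: 0.558
```

Emit:
servo_tool:
  series:
    - {"xyz": [0.003,0.02,0],"rot": [0,0,0],"hand": 40}
    - {"xyz": [0.002,0.0195,0],"rot": [0,0,0],"hand": 40}
    - {"xyz": [0,0,-0.02],"rot": [0,0,0],"hand": 40}
    - {"xyz": [0,0,-0.02],"rot": [0,0,0],"hand": 40}
    - {"xyz": [0,0,-0.01],"rot": [0,0,0],"hand": 40}

```text
clock: 9.63
tcp_pos: [0.5645, 0.1801, 0.0966]
eef_rot: [2.102, -2.33, 0.0]
wrist_force: [-0.2, -0.1, -1.3]
gripper_width: 0.549
```

Emit:
servo_tool:
  series:
    - {"xyz": [0,0,0],"rot": [0,0,0],"hand": 40}
    - {"xyz": [0,0,0],"rot": [0,0,0],"hand": 40}

```text
clock: 9.8
tcp_pos: [0.5654, 0.1811, 0.0982]
eef_rot: [2.104, -2.331, 0.001]
wrist_force: [0.0, 1.0, -1.4]
gripper_width: 0.553
```

```bash
python3 - <<'E'
from h import *
snap('side','side4'); s=status.read_state(); print(s['tcp_pos'],s['wrist_force'])
cv2.imwrite('pics/c4.png',cv2.resize(cv2.imread('pics/side4.png')[130:300,160:330],None,fx=3.5,fy=3.5,interpolation=cv2.INTER_CUBIC))
E
```

```text
[0.56597339 0.18179387 0.09889791] [ 0.8741482  -0.14083496 -0.78469885]
```

View pics/c4.png

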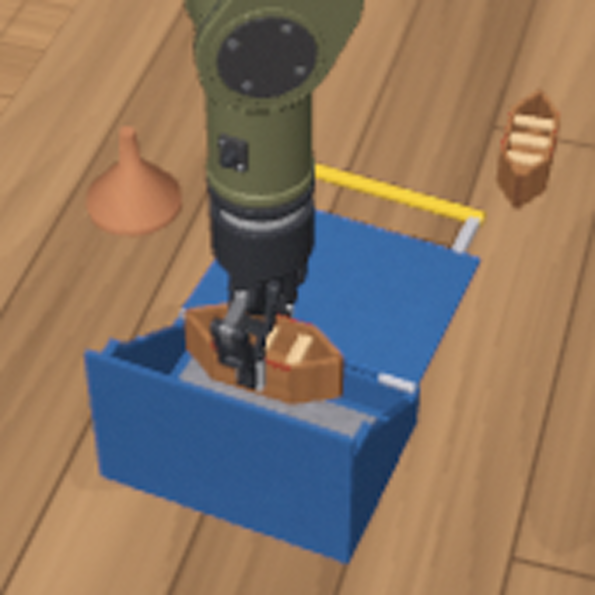

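The boat hangs upright over the pad, parallel to the box and roughly centred (about (265,350) in the crop). Lowering the last 74 mm.

Emit:
servo_tool:
  series:
    - {"xyz": [0,0,-0.02],"rot": [0,0,0],"hand": 40}
    - {"xyz": [0,0,-0.02],"rot": [0,0,0],"hand": 40}
    - {"xyz": [0,0,-0.015],"rot": [0,0,0],"hand": 40}
    - {"xyz": [0,0,-0.01],"rot": [0,0,0],"hand": 40}
    - {"xyz": [0,0,0],"rot": [0,0,0],"hand": 40}

```text
clock: 10.27
tcp_pos: [0.5649, 0.1825, 0.0324]
eef_rot: [2.106, -2.329, -0.001]
wrist_force: [-0.2, -0.2, -1.6]
gripper_width: 0.551
```

Emit:
servo_tool:
  series:
    - {"xyz": [0,0,-0.004],"rot": [0,0,0],"hand": 40}
    - {"xyz": [0,0,-0.003],"rot": [0,0,0],"hand": 40}
    - {"xyz": [0,0,0],"rot": [0,0,0],"hand": 40}
    - {"xyz": [0,0,0],"rot": [0,0,0],"hand": 40}

```text
clock: 10.6
tcp_pos: [0.5658, 0.1833, 0.0269]
eef_rot: [-2.107, 2.329, -0.001]
wrist_force: [-0.2, 0.2, -2.0]
gripper_width: 0.555
```

Emit:
servo_tool:
  series:
    - {"xyz": [0,0,-0.002],"rot": [0,0,0],"hand": 40}
    - {"xyz": [0,0,-0.0015],"rot": [0,0,0],"hand": 40}
    - {"xyz": [0,0,0],"rot": [0,0,0],"hand": 40}
    - {"xyz": [0,0,0],"rot": [0,0,0],"hand": 40}

```text
clock: 10.93
tcp_pos: [0.566, 0.1833, 0.0246]
eef_rot: [-2.107, 2.329, -0.001]
wrist_force: [-2.2, -1.2, 11.1]
gripper_width: 0.553
```

Contact at the expected height. Releasing.

Emit:
servo_tool:
  series:
    - {"xyz": [0,0,0.001],"rot": [0,0,0],"hand": 60}
    - {"xyz": [0,0,0],"rot": [0,0,0],"hand": 70}
    - {"xyz": [0,0,0],"rot": [0,0,0],"hand": 80}
    - {"xyz": [0,0,0],"rot": [0,0,0],"hand": 80}
    - {"xyz": [0,0,0],"rot": [0,0,0],"hand": 80}

```text
clock: 11.35
tcp_pos: [0.5653, 0.1831, 0.0237]
eef_rot: [2.107, -2.33, 0.0]
wrist_force: [-0.6, -0.1, -0.1]
gripper_width: 0.797
```

Emit:
servo_tool:
  series:
    - {"xyz": [0,0,0.015],"rot": [0,0,0],"hand": 80}
    - {"xyz": [0,0,0.03],"rot": [0,0,0],"hand": 80}
    - {"xyz": [0,0,0.035],"rot": [0,0,0],"hand": 80}
    - {"xyz": [0,0,0.04],"rot": [0,0,0],"hand": 80}
    - {"xyz": [0,0,0.035],"rot": [0,0,0],"hand": 60}

```text
clock: 11.77
tcp_pos: [0.5653, 0.183, 0.1807]
eef_rot: [2.108, -2.33, 0.0]
wrist_force: [0.6, 1.1, -0.0]
gripper_width: 0.674
```

Emit:
servo_tool:
  series:
    - {"xyz": [-0.004,-0.035,0],"rot": [0,0,0],"hand": 45}
    - {"xyz": [-0.004,-0.035,0],"rot": [0,0,0],"hand": 45}
    - {"xyz": [-0.004,-0.035,0],"rot": [0,0,0],"hand": 45}
    - {"xyz": [-0.004,-0.035,0],"rot": [0,0,0],"hand": 45}
    - {"xyz": [-0.004,-0.035,-0.02],"rot": [0,0,0],"hand": 45}

```text
clock: 12.18
tcp_pos: [0.5476, 0.0068, 0.1615]
eef_rot: [-2.104, 2.325, -0.007]
wrist_force: [0.7, -1.1, -0.2]
gripper_width: 0.453
```

Emit:
servo_tool:
  series:
    - {"xyz": [-0.004,-0.035,-0.02],"rot": [0,0,0],"hand": 45}
    - {"xyz": [-0.004,-0.035,-0.02],"rot": [0,0,0],"hand": 45}
    - {"xyz": [-0.001,-0.033,-0.02],"rot": [0,0,0],"hand": 45}
    - {"xyz": [0,0,0],"rot": [0,0,0],"hand": 45}
    - {"xyz": [0,0,0],"rot": [0,0,0],"hand": 45}

```text
clock: 12.6
tcp_pos: [0.5349, -0.0979, 0.0975]
eef_rot: [2.099, -2.333, -0.002]
wrist_force: [0.0, 0.5, 0.4]
gripper_width: 0.447
```

```bash
python3 - <<'E'
from h import *
snap('side','side5'); s=status.read_state(); print(s['tcp_pos'],s['wrist_force'])
cv2.imwrite('pics/c5.png',cv2.resize(cv2.imread('pics/side5.png')[110:290,160:340],None,fx=3.3,fy=3.3,interpolation=cv2.INTER_CUBIC))
E
```

```text
[ 0.53606719 -0.0953723   0.09832362] [0.87400244 1.13002996 0.1702858 ]
```

View pics/c5.png

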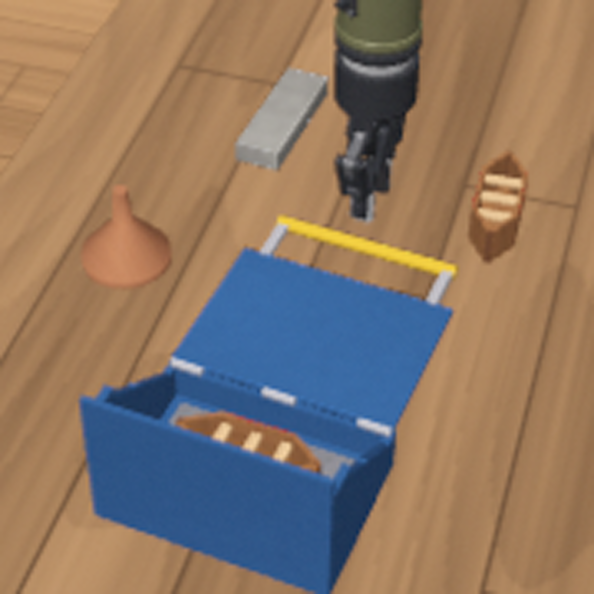

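The boat stands upright on the pad, centred, around (250,440) in the crop. The bar is directly below the gripper. Gripping it again.

Emit:
servo_tool:
  series:
    - {"xyz": [0,0.002,-0.025],"rot": [0,0,0],"hand": 45}
    - {"xyz": [0,0,-0.02],"rot": [0,0,0],"hand": 45}
    - {"xyz": [0,0,-0.013],"rot": [0,0,0],"hand": 45}
    - {"xyz": [0,0,0],"rot": [0,0,0],"hand": 45}
    - {"xyz": [0,0,0],"rot": [0,0,0],"hand": 20}

```text
clock: 13.07
tcp_pos: [0.5368, -0.091, 0.041]
eef_rot: [-2.11, 2.327, 0.001]
wrist_force: [0.3, 0.2, 0.1]
gripper_width: 0.321
```

Emit:
servo_tool:
  series:
    - {"xyz": [0,0,0],"rot": [0,0,0],"hand": 10}
    - {"xyz": [0,0,0],"rot": [0,0,0],"hand": 0}
    - {"xyz": [0,0,0],"rot": [0,0,0],"hand": 0}
    - {"xyz": [0,0,0],"rot": [0,0,0],"hand": 0}

```text
clock: 13.4
tcp_pos: [0.5375, -0.0912, 0.0421]
eef_rot: [-2.107, 2.326, -0.001]
wrist_force: [-0.3, 4.9, 7.1]
gripper_width: 0.136
```

Emit:
servo_tool:
  series:
    - {"xyz": [0,0.003,0.032],"rot": [0,0,0],"hand": 0}
    - {"xyz": [0.001,0.007,0.031],"rot": [0,0,0],"hand": 0}
    - {"xyz": [0.001,0.011,0.03],"rot": [0,0,0],"hand": 0}
    - {"xyz": [0.002,0.016,0.028],"rot": [0,0,0],"hand": 0}
    - {"xyz": [0.002,0.02,0.025],"rot": [0,0,0],"hand": 0}

```text
clock: 13.82
tcp_pos: [0.5436, -0.0381, 0.1885]
eef_rot: [-2.103, 2.333, -0.006]
wrist_force: [0.3, -1.4, -5.9]
gripper_width: 0.131
```

Emit:
servo_tool:
  series:
    - {"xyz": [0.002,0.023,0.022],"rot": [0,0,0],"hand": 0}
    - {"xyz": [0.003,0.026,0.018],"rot": [0,0,0],"hand": 0}
    - {"xyz": [0.003,0.029,0.014],"rot": [0,0,0],"hand": 0}
    - {"xyz": [0.003,0.03,0.009],"rot": [0,0,0],"hand": 0}
    - {"xyz": [0.004,0.032,0.005],"rot": [0,0,0],"hand": 0}

```text
clock: 14.23
tcp_pos: [0.5614, 0.0957, 0.2616]
eef_rot: [-2.094, 2.339, -0.023]
wrist_force: [1.2, -7.6, 12.8]
gripper_width: 0.121
```

Emit:
servo_tool:
  series:
    - {"xyz": [0.003,0.031,0.001],"rot": [0,0,0],"hand": 0}
    - {"xyz": [0.003,0.032,-0.005],"rot": [0,0,0],"hand": 0}
    - {"xyz": [0.004,0.03,-0.009],"rot": [0,0,0],"hand": 0}
    - {"xyz": [0,0,0],"rot": [0,0,0],"hand": 0}
    - {"xyz": [0,0,0],"rot": [0,0,0],"hand": 0}

```text
clock: 14.65
tcp_pos: [0.5689, 0.2029, 0.2436]
eef_rot: [-2.106, 2.319, 0.003]
wrist_force: [-0.3, 6.4, 5.0]
gripper_width: 0.123
```

Emit:
servo_tool:
  series:
    - {"xyz": [0.0015,0.0145,-0.007],"rot": [0,0,0],"hand": 0}
    - {"xyz": [0.0015,0.0145,-0.007],"rot": [0,0,0],"hand": 0}
    - {"xyz": [0.001,0.013,-0.0085],"rot": [0,0,0],"hand": 0}
    - {"xyz": [0.001,0.013,-0.0085],"rot": [0,0,0],"hand": 0}
    - {"xyz": [0.0015,0.012,-0.011],"rot": [0,0,0],"hand": 0}

```text
clock: 15.07
tcp_pos: [0.5755, 0.2653, 0.2018]
eef_rot: [-2.103, 2.327, -0.002]
wrist_force: [1.0, 1.3, 6.9]
gripper_width: 0.123
```

Emit:
servo_tool:
  series:
    - {"xyz": [0.001,0.009,-0.009],"rot": [0,0,0],"hand": 0}
    - {"xyz": [0.0005,0.005,-0.006],"rot": [0,0,0],"hand": 0}
    - {"xyz": [0.0005,0.004,-0.005],"rot": [0,0,0],"hand": 0}
    - {"xyz": [0,0,0],"rot": [0,0,0],"hand": 0}
    - {"xyz": [0,0,0],"rot": [0,0,0],"hand": 0}

```text
clock: 15.48
tcp_pos: [0.576, 0.2855, 0.1808]
eef_rot: [-2.106, 2.325, 0.004]
wrist_force: [-1.5, 6.8, 2.2]
gripper_width: 0.123
```

Emit:
servo_tool:
  series:
    - {"xyz": [0.0005,0.004,-0.005],"rot": [0,0,0],"hand": 0}
    - {"xyz": [0.0005,0.0035,-0.004],"rot": [0,0,0],"hand": 0}
    - {"xyz": [0,0.0025,-0.003],"rot": [0,0,0],"hand": 0}
    - {"xyz": [0,0,0],"rot": [0,0,0],"hand": 0}
    - {"xyz": [0,0,0],"rot": [0,0,0],"hand": 0}

```text
clock: 15.9
tcp_pos: [0.5772, 0.2945, 0.169]
eef_rot: [-2.105, 2.326, 0.003]
wrist_force: [0.9, 5.6, 2.8]
gripper_width: 0.125
```

Emit:
servo_tool:
  series:
    - {"xyz": [0,0.001,-0.0015],"rot": [0,0,0],"hand": 0}
    - {"xyz": [0,0,0],"rot": [0,0,0],"hand": 0}
    - {"xyz": [0,0,0],"rot": [0,0,0],"hand": 0}

```text
clock: 16.15
tcp_pos: [0.5774, 0.2953, 0.1677]
eef_rot: [-2.105, 2.326, 0.002]
wrist_force: [-2.3, 5.4, 3.7]
gripper_width: 0.123
```

Not at the stop yet, since the force is unchanged. I'll ease it on.

Emit:
servo_tool:
  series:
    - {"xyz": [0,0.001,-0.0015],"rot": [0,0,0],"hand": 0}
    - {"xyz": [0,0.001,-0.0015],"rot": [0,0,0],"hand": 0}
    - {"xyz": [0,0,0],"rot": [0,0,0],"hand": 0}
    - {"xyz": [0,0,0],"rot": [0,0,0],"hand": 0}

```text
clock: 16.48
tcp_pos: [0.5775, 0.2968, 0.1648]
eef_rot: [-2.105, 2.327, 0.002]
wrist_force: [1.3, 5.2, 4.0]
gripper_width: 0.123
```

Emit:
servo_tool:
  series:
    - {"xyz": [0,0.001,-0.0015],"rot": [0,0,0],"hand": 0}
    - {"xyz": [0,0.001,-0.0015],"rot": [0,0,0],"hand": 0}
    - {"xyz": [0,0,0],"rot": [0,0,0],"hand": 0}
    - {"xyz": [0,0,0],"rot": [0,0,0],"hand": 0}

```text
clock: 16.82
tcp_pos: [0.5777, 0.2967, 0.1618]
eef_rot: [-2.105, 2.33, -0.001]
wrist_force: [-1.4, 0.9, 5.3]
gripper_width: 0.122
```

```bash
python3 - <<'E'
from fit import *
snap('side','side6'); snap('top','top6')
p=np.load('box.npy').copy(); p[1]+=.004
a=cv2.resize(cv2.imread('pics/side6.png')[195:295,175:290],None,fx=3.4,fy=3.4,interpolation=cv2.INTER_CUBIC)
b=cv2.resize(cv2.imread('pics/top6.png')[125:220,175:260],None,fx=4.5,fy=4.5,interpolation=cv2.INTER_CUBIC)
o=np.zeros((430,790,3),np.uint8);o[:a.shape[0],:a.shape[1]]=a;o[:b.shape[0],400:400+b.shape[1]]=b[:430,:390]
for th in(0,.06,.12):
    P=W(p,[pan(th,.215,-.0918),pan(th,.215,.0918)])
    print(th,((proj('side6',P)-[175,195])*3.4).round().tolist(),((proj('top6',P)-[175,125])*4.5+[400,0]).round().tolist())
cv2.imwrite('pics/c6.png',o)
E
```

```text
0 [[26.0, 133.0], [257.0, 208.0]] [[438.0, 57.0], [403.0, 323.0]]
0.06 [[30.0, 116.0], [261.0, 191.0]] [[447.0, 55.0], [412.0, 323.0]]
0.12 [[34.0, 99.0], [266.0, 173.0]] [[457.0, 53.0], [421.0, 323.0]]
```

View pics/c6.png

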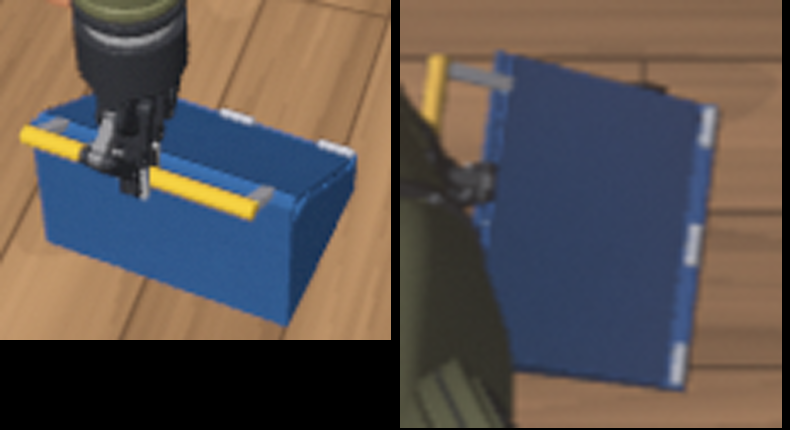

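The bar ends in the side crop, (22,135) and (255,210), match the prediction for angle 0: (26,133) and (257,208). One small press to seat it, then release.

Emit:
servo_tool:
  series:
    - {"xyz": [0,0.0005,-0.0015],"rot": [0,0,0],"hand": 0}
    - {"xyz": [0,0.0005,-0.0015],"rot": [0,0,0],"hand": 0}
    - {"xyz": [0,0,0],"rot": [0,0,0],"hand": 0}
    - {"xyz": [0,0,0],"rot": [0,0,0],"hand": 0}

```text
clock: 17.25
tcp_pos: [0.5753, 0.297, 0.1592]
eef_rot: [2.104, -2.329, -0.001]
wrist_force: [-6.2, -0.4, 14.6]
gripper_width: 0.126
```

The force rises against the stop, so it is seated. Opening and withdrawing straight up.

Emit:
servo_tool:
  series:
    - {"xyz": [0,0,0],"rot": [0,0,0],"hand": 20}
    - {"xyz": [0,0,0],"rot": [0,0,0],"hand": 35}
    - {"xyz": [0,0,0],"rot": [0,0,0],"hand": 35}
    - {"xyz": [0,0,0],"rot": [0,0,0],"hand": 35}
    - {"xyz": [0,0,0],"rot": [0,0,0],"hand": 35}

```text
clock: 17.67
tcp_pos: [0.5769, 0.2974, 0.157]
eef_rot: [2.107, -2.329, 0.001]
wrist_force: [0.8, 0.5, -0.5]
gripper_width: 0.351
```

Emit:
servo_tool:
  series:
    - {"xyz": [0,0,0.01],"rot": [0,0,0],"hand": 35}
    - {"xyz": [0,0,0.02],"rot": [0,0,0],"hand": 35}
    - {"xyz": [0,0,0.03],"rot": [0,0,0],"hand": 35}
    - {"xyz": [0,0,0.035],"rot": [0,0,0],"hand": 35}
    - {"xyz": [0,0,0.03],"rot": [0,0,0],"hand": 35}

```text
clock: 18.08
tcp_pos: [0.5771, 0.2981, 0.2849]
eef_rot: [-2.107, 2.329, -0.001]
wrist_force: [1.3, 0.3, -1.0]
gripper_width: 0.353
```

Emit:
servo_tool:
  series:
    - {"xyz": [-0.003,-0.035,0.01],"rot": [0,0,0],"hand": 35}
    - {"xyz": [-0.003,-0.035,0],"rot": [0,0,0],"hand": 35}
    - {"xyz": [-0.003,-0.035,0],"rot": [0,0,0],"hand": 35}
    - {"xyz": [-0.003,-0.035,0],"rot": [0,0,0],"hand": 35}
    - {"xyz": [-0.003,-0.035,0],"rot": [0,0,0],"hand": 35}

```text
clock: 18.5
tcp_pos: [0.5616, 0.1215, 0.2933]
eef_rot: [-2.108, 2.329, -0.001]
wrist_force: [0.8, -0.4, -0.5]
gripper_width: 0.347
```

Emit:
servo_tool:
  series:
    - {"xyz": [-0.003,-0.035,0],"rot": [0,0,0],"hand": 35}
    - {"xyz": [-0.003,-0.035,0],"rot": [0,0,0],"hand": 35}
    - {"xyz": [-0.003,-0.035,0],"rot": [0,0,0],"hand": 35}
    - {"xyz": [0,0,0],"rot": [0,0,0],"hand": 35}
    - {"xyz": [0,0,0],"rot": [0,0,0],"hand": 35}

```text
clock: 18.92
tcp_pos: [0.5528, 0.0149, 0.2931]
eef_rot: [2.101, -2.335, 0.002]
wrist_force: [-0.4, 0.4, -0.1]
gripper_width: 0.348
```

```bash
python3 - <<'E'
from fit import *
snap('side','side7'); snap('top','top7')
p=np.load('box.npy').copy(); p[1]+=.004
a=cv2.resize(cv2.imread('pics/side7.png')[195:295,175:290],None,fx=3.4,fy=3.4,interpolation=cv2.INTER_CUBIC)
b=cv2.resize(cv2.imread('pics/top7.png')[100:215,125:300],None,fx=2.2,fy=2.2,interpolation=cv2.INTER_CUBIC)
o=np.zeros((345,790,3),np.uint8);o[:a.shape[0],:a.shape[1]]=a;o[:b.shape[0],400:400+b.shape[1]]=b
for th in(0,.06):
    P=W(p,[pan(th,.215,-.0918),pan(th,.215,.0918)])
    print(th,((proj('side7',P)-[175,195])*3.4).round().tolist())
for i in (6,7):
    s=cv2.imread(f'pics/side{i}.png'); m=cv2.inRange(cv2.cvtColor(s,cv2.COLOR_BGR2HSV),(20,150,100),(35,255,255)); m[:195]=0;m[295:]=0;m[:,:175]=0;m[:,290:]=0
    print(i,cv2.boundingRect(cv2.findNonZero(m)))
t0,t7=cv2.imread('pics/top0.png').astype(int),cv2.imread('pics/top7.png').astype(int)
for n,(u,v) in dict(hone=(364,145),funnel=(291,121),lid=(147,175)).items(): print(n,abs(t7-t0)[v-15:v+15,u-28:u+28].mean())
cv2.imwrite('pics/c7.png',o)
E
```

```text
0 [[26.0, 133.0], [257.0, 208.0]]
0.06 [[30.0, 116.0], [261.0, 191.0]]
6 (181, 232, 70, 27)
7 (181, 232, 70, 27)
hone 4.787103174603175
funnel 8.701785714285714
lid 4.194642857142857
```

View pics/c7.png

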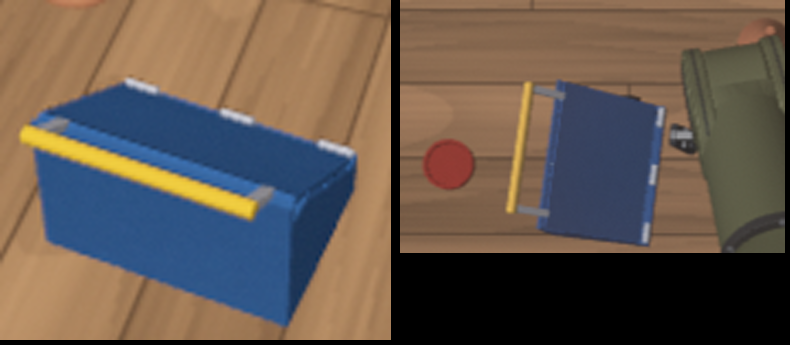

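The front is flush on the box. The bar is unchanged since before release, with its ends at (22,135) and (255,210), and the arm is clear. Handing in.

```bash
python3 -c "
from h import *
print(status.read_state()['dq'].round(3)); print(order.hand_in())"
```

```text
[-0.024  0.006 -0.015 -0.004  0.001 -0.001  0.001]
the job is handed in; nothing more can be done
None
```

The job is handed in at about 19 s, but one force reading may fail the run. When the front hit its lower stop, a single sample showed a wrist force of 131 N, over the 120 N limit. It was 27 N once settled, and I closed the front more gently: the highest reading was about 15 N. No verdict is given, so I can't tell whether that spike counts.

- **Work done:** I pulled the front down level by its bar. I then set the rightmost lifeboat on the pad, released it once it was in contact, and swung the front back up to its stop.
- **Front:** In the last pictures it lies flush. The bar matches the predicted shut position within a few enlarged pixels (roughly 0.02 rad or less) and did not move when I let go.
- **Boat:** It was last seen upright and centred on the pad, before I shut the front. It is hidden now, so I couldn't check it again.
- **Bystanders:** The lid was in its place in the last pictures. The hone and funnel looked unmoved in the picture before shutting. A final pixel comparison with the start showed small differences (4–9 grey levels). The arm partly hid the funnel, and I did not re-measure any positions.

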